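# Unlock the engraver's drive housing and reset it

## Task

The engraving machine has tripped: turn the key in the latch of its drive housing a full quarter turn clockwise to its stop, then swing the access panel up and over until it rests open on its stop, and push the reset lever inside all the way over to the other side. Leave the key in the unlocked position and the panel open, and do not disturb the loose things around the machine.

Things in the scene. Friction and masses are not known exactly. Their poses are not given: they have to be found in the camera images.
- machine: grey engraving machine, bolted down. Origin on the table under the middle of its hollow drive housing: 140 (x) by 280 (y) by 120 mm high, walls 8 mm, open on top under the panel. Its x points to the hinge side (away from the robot), y to the key side (left), z up. Inside lie the reset lever, in the middle, and a motor from y = -130 to -46 mm, below z = 68 mm
- deck (a point): middle of the top of the solid deck that joins the housing on its -y side (y = -140 to -320 mm, 120 mm high). The engraver column stands on it at the machine's x = 20, y = -285 mm, its head reaching to x = -45 mm; top 200 mm above the table
- panel (a joint): hinge of the access panel, rad: 0 closed, flat on the housing; positive opens (front edge rises and swings over to the far side); stop at 1.75, just past upright. Aluminium plate 142 (x) by 272 (y) by 4 mm, 0.45 kg. Let go before upright it sinks shut, past upright it falls back on its stop and stays. Latched shut until the key is turned (free from about 1.2)
- panel_hinge (a point): point on the hinge line (it runs along the machine's y, at x = +70 mm, z = 120 mm in the machine's frame), middle of the panel's far edge, at its underside
- panel_handle (a point): middle of the grip bar of the panel's handle: round steel bar 10 mm thick, 70 mm long along the machine's y, on two posts, its middle 40 mm above the panel's upper face (44 mm above the hinge line when shut), 110 mm from the hinge line, at y = -60 mm. z is the panel's upward normal; x and z turn with the panel, at 0 they are the machine's
- latch_key (a joint): turn of the key in the cam latch, rad: 0 locked, positive clockwise seen from above, stop at 1.57 (unlocked). It stays where it is left; about 0.06 N m turns it
- key_head (a point): centre of the flat black head of the key, upright in the latch on the panel: 38 mm wide along its own x, 10 mm thick along its y, 26 mm high, its bottom 13 mm above the panel's upper face (centre 150 mm above the table). On the key's axis, 110 mm from the hinge line, at the machine's x = -40, y = +70 mm. At 0 its flat stands along the machine's x
- reset_lever (a joint): swing of the reset lever in the housing, rad: 0 leaning 0.5 rad to the machine's +y (key side), positive swings it to -y (handle side), stop at 1.0 (leaning 0.5 rad to -y). It stays where it is left; about 1 N at the ball moves it
- lever_ball (a point): centre of the 18 mm black ball on the lever's end, 60 mm from the pivot, which lies at x = 0, y = 0, z = 40 mm in the machine's frame with its axis along x; reachable from above only with the panel open. Clear space in the housing beside it: 50 mm in x both ways, at least 80 mm in +y
- weight: loose brass weight, 34 mm across, 48 mm high, standing on the machine's deck; origin under its middle
- pan: loose shallow steel pan, 110 mm across, 18 mm high; origin under its middle
- loupe: loose black eye loupe, 38 mm across, 30 mm high, in front of the machine; origin under its middle
- screwdriver: loose screwdriver, 140 mm long, lying in front of the machine, along its own x
- jar: loose glass jar with metal cap, 40 mm across, 50 mm high, left of the machine; origin under its middle
- hammer: loose small hammer, 200 mm long, lying on the table along its own x

How it is judged:
On the way, in this order (a step that is already met when the one before it is completed fails the run):
1. the key is turned a quarter turn while the panel is shut (value of joint latch_key above 1.25 rad and value of joint panel below 0.06 rad), for 0.1 s.
2. the panel is open on its stop, with the key unlocked (value of joint panel above 1.62 rad and value of joint latch_key above 1.25 rad), for 0.2 s.
3. the reset lever is thrown over with the panel open (value of joint reset_lever above 0.85 rad and value of joint panel above 1.62 rad), for 0.2 s.
At the end, for the whole second after the job is handed in: the key is at its unlocked position (over 1.25 rad of 1.57), the panel rests open (over 1.62 rad of 1.75), the reset lever is thrown over (over 0.85 rad of 1.0), and panel and lever are still (all of step 3 and value of joint latch_key above 1.25 rad and velocity of joint panel between -0.1 and 0.1 rad/s and velocity of joint reset_lever between -0.1 and 0.1 rad/s); the robot touches nothing.
It fails at once if a loose thing (weight, pan, loupe, screwdriver, jar or hammer) is moved by more than 30 mm (distance of any of weight, pan, loupe, screwdriver, jar, hammer from where it was at the start of the episode above 0.03 m).
It also fails if it takes over 64 s, if anything falls off the work surface, if the arm or the gripper's body presses on something with over 40 N, if the wrist force passes 120 N, or if a joint passes its speed limit or range.

## Robot

A 6-joint arm with a two-finger parallel gripper is mounted at the origin on the work surface. World frame = base frame: x ahead of the robot, y to its left, z up, the work surface at z = 0. Lengths are in m, angles in rad, forces in N, time in s.
With the tool pointing down it reaches from about 0.3 to 0.775 m from the base axis. Payload 14.6 kg.
Tool frame: the origin (TCP) lies on the front face of the gripper's body, between the roots of the fingers; the fingertips stand 97 mm ahead of it and the grasp point (between the pads) lies 78 mm ahead of it; z points along the fingers, y is the line along which they close (so a half turn about z gives the same grasp; the last joint's range is limited). The gripper opens to 94 mm and grips with 3 to 60 N. Pads are 16 mm wide; open, the fingers measure 119 mm over their backs; the gripper's body (75 mm by 177 mm) begins 78 mm behind the grasp point.
Start: joints at [-1.223, 0.3, 1.521, -0, 1.321, -0.067], TCP at [0.222, -0.503, 0.303] pointing down, gripper open.
Joint ranges: [-3.03, 3.03], [-0.79, 2.21], [0.23, 2.52], [-1.04, 4.18], [0, 3.07], [-2.55, 2.55]. Speed limits (rad/s): [2.22, 2.22, 2.57, 3.14, 3.14, 3.14].

## Interface

Orientations are given as a unit quaternion [x, y, z, w].
In Python, from plant import * gives the robot as it stands.
- The arm moves only by the tool play_rows, never from a script. Its argument "targets" is a list of rows, each a list of 5 numbers: the shift along the tool's x, y, z in units of 30 mm (1.0 is 30 mm), then the turn about the tool's z in units of pi rad (1.0 is pi rad), then the closure, from 0 (fully open) to 1 (shut). A call has exactly 5 rows; each row shifts and turns the commanded pose from where the row before left it, along the tool's axes as they then stand; what a row does not reach is not made up. A row lasts 1/8 s, in which the tool goes at most 62.5 mm and 10.7 degrees, less where a joint would pass 70% of its speed; a pose out of reach is approached as far as the arm can. A call with a number of a shift or a turn outside -1 to 1 is refused whole. A call with a gripper value outside its range is refused whole. The fingers move at their own pace and stop on an object; "squeeze" is the grip in N (left out, the last holds). Time passes only in rows, so rows that do not move let the fingers close, or fill a call up. It gives the time, the measured TCP pose, the force, the opening and the grip force at its end, in the units of the state.
- get_obs(): the state, without advancing time (a new reading comes with each control period).
- camera(name): name is "scene" or "top"; returns a dict with "img" (420x560x3 uint8, red, green, blue), "fx", "fy", "cx", "cy" (pixels), "pose" (4x4, takes a point from camera to world coordinates). Camera axes: x right, y down, z forward; pixel columns grow to the right and rows downward; lengths in m; the calibration is good to about 2 mm. A picture is of the moment at which its call begins. There is no depth.
- close_job(): hands the job in; it is judged then, once.
The state is a dict: "clock": time; "joints": joint angles; "joint_vel": joint speeds; "joint_torque": joint torques, N m; "position": TCP position; "eef_rot": TCP orientation; "ft_force": force on the tool from outside, world axes, zero at the start; "moment": the same for the moment, N m; "width": opening from 0.0 (shut) to 1.0 (fully open); "finger_force": force on a finger pad.
Only numpy, scipy, OpenCV 4.12 (cv2) and the standard library are available. Lean on these libraries where they do the work, as an engineer would, in place of code of your own. Each camera call takes 0.05 s, during which the arm holds its last target. There are 200 camera calls.

## Working session

There is one attempt and no reset: what is moved stays moved. The work goes in short steps, Python scripts to look and compute and a tool call to move; the robot and the scene stay as the last step left them, time stands still between calls to the robot, and variables do not carry over. Pictures are saved under pics/ and viewed, at most 11 in all, crops included, and the job is handed in when it is done.

Besides the shell and the picture viewer there is one more tool, called after "Call:" as name(argument=value, ...) on one line, values as JSON. play_rows: Moves the arm, as the interface text tells. Shifts and turns lie within -1 to 1; 1 stands for 30 mm of shift or pi rad of turn. Its arguments: {"type":"object","properties":{"targets":{"type":"array"},"squeeze":{"type":"number"}},"required":["targets"]}

```bash
mkdir -p pics; python3 - <<'E'
from plant import *
import cv2,pickle
for n in("scene","top"):
    c=camera(n); cv2.imwrite(f"pics/{n}0.png",c["img"][:,:,::-1]); pickle.dump(c,open(n+".pkl","wb"))
    print(n,c["fx"],c["fy"],c["cx"],c["cy"]); print(c["pose"].round(4) if hasattr(c["pose"],"round") else c["pose"])
o=get_obs();print(o)
E
```

```text
scene 390.14381281494076 390.14381281494076 280.7479513264768 205.40150263092175
[[-0.1338  0.6804 -0.7205  1.3029]
 [ 0.9908  0.0767 -0.1116  0.143 ]
 [-0.0207 -0.7288 -0.6844  0.8702]
 [ 0.      0.      0.      1.    ]]
top 453.67315172211363 453.67315172211363 277.846157838321 205.29836697680892
[[-0.0094 -0.9811  0.1932  0.2678]
 [-0.9999  0.0108  0.0063  0.0099]
 [-0.0083 -0.1932 -0.9811  1.3597]
 [ 0.      0.      0.      1.    ]]
{'clock': 0.1, 'joints': array([-1.22260502e+00,  3.00418818e-01,  1.52151049e+00,  3.89828365e-06,
        1.32070117e+00, -6.65771345e-02]), 'joint_vel': array([ 0.00156716, -0.00093291, -0.00327803,  0.00054515, -0.00023135,
        0.00019397]), 'joint_torque': array([ 7.07568997e-04, -5.32645118e+01, -3.53287375e+01,  7.09506450e-02,
        2.34713947e-02, -7.29455860e-05]), 'position': array([ 0.22160211, -0.50323657,  0.30214482]), 'eef_rot': array([ 9.78572821e-01,  2.05900377e-01, -7.09560523e-05, -5.14043705e-04]), 'ft_force': array([-0.43145478,  0.30618311,  0.28261915]), 'moment': array([-0.00835355,  0.01518243,  0.05278983]), 'finger_force': 0.0, 'width': 0.9998296163842559}
```

View pics/scene0.png

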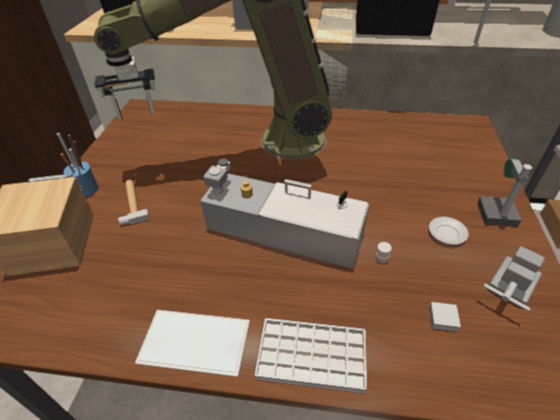

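View pics/top0.png

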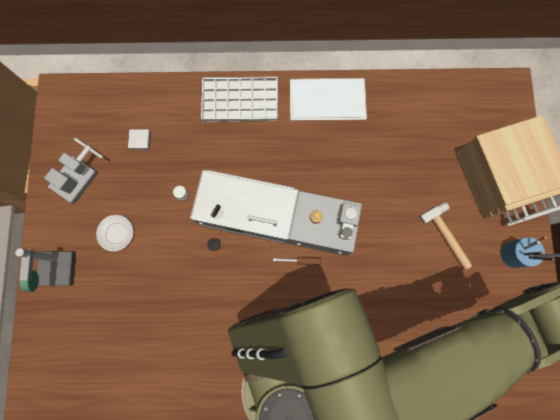

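The top view shows the machine rotated slightly, with the panel's corners near (202,172), (298,188), (192,222) and (288,243), the key at (216,211) and the handle at (262,220). The jar is at (180,193), the loupe at (214,244) and the weight at (317,216). I'll enlarge both views for better readings.

```bash
python3 - <<'E'
import cv2
a=cv2.imread("pics/top0.png")[160:270,170:370]; cv2.imwrite("pics/t1.png",cv2.resize(a,None,fx=4,fy=4,interpolation=cv2.INTER_CUBIC))
a=cv2.imread("pics/scene0.png")[150:265,195:395]; cv2.imwrite("pics/s1.png",cv2.resize(a,None,fx=4,fy=4,interpolation=cv2.INTER_CUBIC))
E
```

```text
(no output)
```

View pics/t1.png

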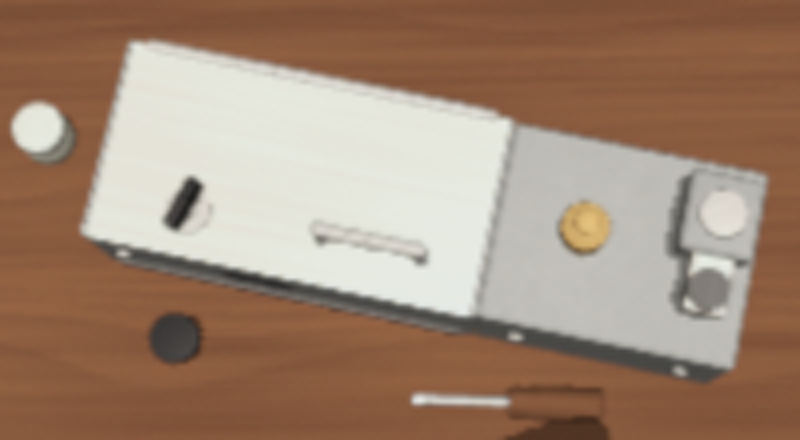

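View pics/s1.png

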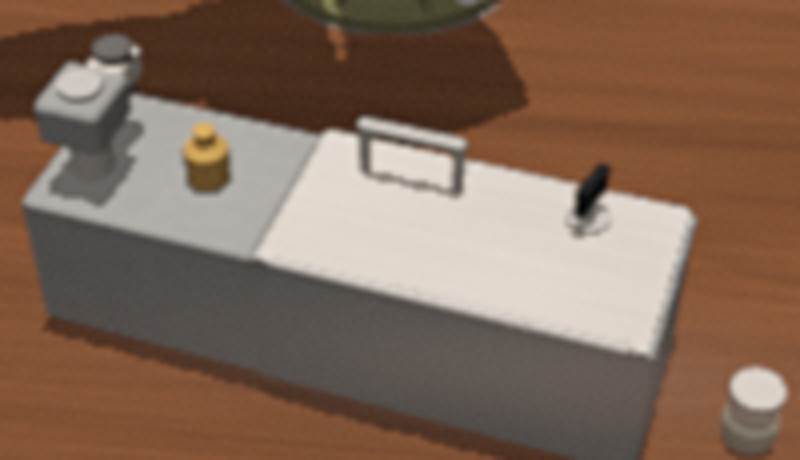

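```bash
cat > h.py <<'E'
import pickle,numpy as np
from scipy.optimize import least_squares
from scipy.spatial.transform import Rotation as R
def proj(c,P):
    T=np.linalg.inv(np.array(c["pose"])); q=P@T[:3,:3].T+T[:3,3]
    return np.c_[c["fx"]*q[:,0]/q[:,2]+c["cx"],c["fy"]*q[:,1]/q[:,2]+c["cy"]]
def ray(c,uv,z):
    T=np.array(c["pose"]);d=T[:3,:3]@[(uv[0]-c["cx"])/c["fx"],(uv[1]-c["cy"])/c["fy"],1]
    return T[:3,3]+d*(z-T[2,3])/d[2]
E
cat > fit.py <<'E'
from h import *
t=pickle.load(open("top.pkl","rb"));s=pickle.load(open("scene.pkl","rb"))
A=np.array([[82,235,-72,136,124],[474,317,-72,-136,124],[512,121,70,-137,122],[766,176,70,-320,120],[733,368,-70,-320,120],[184,203,-40,70,150],[316,229,-40,-25,164],[424,250,-40,-95,164],[130,43,70,138,122]],float)
B=np.array([[360,122,-40,-25-70,166],[465,145,-40,-25,166],[258,262,70,-136,124],[655,355,70,136,124],[692,212,-72,136,124],[325,130,-72,-136,124],[25,205,70,-320,120],[592,190,-40,70,150]],float)
ua=(A[:,:2]+.5)/4-.5+[170,160]; ub=(B[:,:2]+.5)/4-.5+[195,150]
def W(p,M): 
    return R.from_euler("z",p[2]).apply(M/1000)+[p[0],p[1],0]
f=lambda p:np.r_[(proj(t,W(p,A[:,2:]))-ua).ravel(),(proj(s,W(p,B[:,2:]))-ub).ravel()]
r=least_squares(f,[.6,0,0],loss="soft_l1");p=r.x;print(p);print(f(p).reshape(-1,2).round(1).tolist())
np.save("pose.npy",p)
for n,q in dict(key=[-40,70,150],handle=[-40,-60,164],hinge=[70,0,120],ball0=[0,28.8,92.7],ball1=[0,-28.8,92.7],col=[20,-285,200],head=[-45,-285,200]).items(): print(n,W(p,np.array([q],float)).round(4))
for n,uv,z in(("loupe",(175,338),.03),("jar",(40,128),.05),("weight",(585,225),.168),("sd_l",(413,399),.01),("sd_r",(604,402),.01)):
    print(n,ray(t,(np.array(uv)+.5)/4-.5+[170,160],z).round(3))
E
python3 fit.py
```

```text
[ 0.51744191  0.11226964 -0.21622589]
[[0.1, 0.2], [-1.6, -0.2], [-0.5, -0.5], [0.4, -1.1], [-0.1, 0.2], [-0.9, 0.2], [-0.2, -0.2], [-1.5, -0.1], [-0.4, -0.3], [1.0, 0.4], [-1.6, -0.2], [-0.9, -1.5], [-1.8, -0.7], [-0.3, -0.6], [0.6, -0.0], [-1.8, -0.8], [-0.3, 0.2]]
key [[0.4934 0.1892 0.15  ]]
handle [[0.4655 0.0622 0.164 ]]
hinge [[0.5858 0.0973 0.12  ]]
ball0 [[0.5236 0.1404 0.0927]]
ball1 [[0.5113 0.0841 0.0927]]
col [[ 0.4758 -0.1704  0.2   ]]
head [[ 0.4123 -0.1564  0.2   ]]
loupe [0.415 0.209 0.03 ]
jar [0.57  0.309 0.05 ]
weight [ 0.473 -0.083  0.168]
sd_l [0.37  0.035 0.01 ]
sd_r [ 0.367 -0.106  0.01 ]
```

The fit agrees with both views to about 3 mm and the points match the given sizes. Next I'll rise and cross to above the key.

Call:
play_rows(targets=[[0.98,-0.97,-0.4,0,0],[0.98,-0.97,-0.4,0,0],[0.98,-0.97,-0.4,0,0],[0.98,-0.97,-0.4,0,0],[0.98,-0.97,-0.4,0,0]], squeeze=30)

```text
clock: 0.72
position: [0.2978, -0.3096, 0.3628]
eef_rot: [0.979, 0.206, -0.0, -0.0]
ft_force: [0.4, -0.1, 0.5]
width: 1.0
finger_force: 0.0
```

Call:
play_rows(targets=[[0.98,-0.97,0,0,0],[0.98,-0.97,0,0,0],[0.98,-0.97,0,0,0],[0.98,-0.97,0,0,0],[0.98,-0.97,0,0,0]])

```text
clock: 1.35
position: [0.3736, -0.1172, 0.3626]
eef_rot: [0.979, 0.206, -0.0, -0.0]
ft_force: [0.5, -0.5, 0.5]
width: 1.003
finger_force: 0.0
```

Call:
play_rows(targets=[[0.98,-0.97,0,0,0],[0.98,-0.97,0,0,0],[0.98,-0.97,0,0,0],[0.98,-0.97,0,0,0],[0.98,-0.97,0,0,0]])

```text
clock: 1.98
position: [0.4496, 0.0753, 0.3624]
eef_rot: [0.979, 0.206, -0.0, -0.0]
ft_force: [0.5, -0.1, 0.3]
width: 1.002
finger_force: 0.0
```

Call:
play_rows(targets=[[0.98,-0.97,0,0,0],[0.98,-0.97,0,0,0],[0.98,-0.97,0,0,0],[0,0,0,-0.05,0],[0,0,0,-0.05,0]])

```text
clock: 2.6
position: [0.4949, 0.1898, 0.362]
eef_rot: [0.933, 0.359, -0.001, -0.0]
ft_force: [-0.8, -0.1, 0.6]
width: 1.0
finger_force: 0.0
```

Call:
play_rows(targets=[[0,0,0,-0.055,0],[0,0,0,-0.055,0],[0,0,0,-0.055,0],[0,0,0,-0.055,0],[0,0,0,-0.055,0]])

```text
clock: 3.22
position: [0.4948, 0.1893, 0.3623]
eef_rot: [0.697, 0.717, -0.0, -0.0]
ft_force: [-0.4, 0.7, -0.1]
width: 1.004
finger_force: 0.0
```

Call:
play_rows(targets=[[0,0,0,-0.055,0],[0,0,0,-0.055,0],[0,0,0,-0.055,0],[0,0,0,-0.055,0],[0,0,0,-0.055,0]])

```text
clock: 3.85
position: [0.4948, 0.1893, 0.3623]
eef_rot: [0.333, 0.943, -0.0, -0.0]
ft_force: [0.5, 0.6, -0.7]
width: 1.001
finger_force: 0.0
```

Call:
play_rows(targets=[[0,0,0,-0.055,0],[0,0,0,-0.055,0],[0,0,0,-0.04,0],[0,0,0,0,0],[0,0,0,0,0]])

```text
clock: 4.47
position: [0.4949, 0.1893, 0.3625]
eef_rot: [0.108, 0.994, -0.0, -0.0]
ft_force: [-0.4, -0.1, 0.2]
width: 1.001
finger_force: 0.0
```

```bash
cat > rel.py <<'E'
import sys
from h import *
from plant import *
o=get_obs();rot=R.from_quat(o["eef_rot"]);x=rot.apply([1,0,0]);z=rot.apply([0,0,1])
print("t",round(o["clock"],2),"p",o["position"].round(4),"yaw",round(np.arctan2(x[1],x[0]),4),"z",z.round(3),"F",o["ft_force"].round(1),"M",o["moment"].round(2),"w",round(o["width"],3),"ff",o["finger_force"],"j",o["joints"].round(2))
if len(sys.argv)>3:
    g=np.array([float(v) for v in sys.argv[1:4]]);print("units in tool axes",(rot.inv().apply(g-o["position"])/.03).round(2))
E
python3 rel.py .4934 .1892 .232; python3 - <<'E'
from plant import *
import cv2,pickle
c=camera("scene"); cv2.imwrite("pics/s2.png",cv2.resize(c["img"][90:280,180:430,::-1],None,fx=3,fy=3,interpolation=2))
E
```

```text
t 4.47 p [0.4949 0.1893 0.3625] yaw 2.9252 z [-0. -0. -1.] F [-0.4 -0.1  0.2] M [ 0.05 -0.16  0.  ] w 1.001 ff 0.0 j [ 0.3   0.21  1.49 -0.    1.44 -1.06]
units in tool axes [ 0.05 -0.01  4.35]
```

View pics/s2.png

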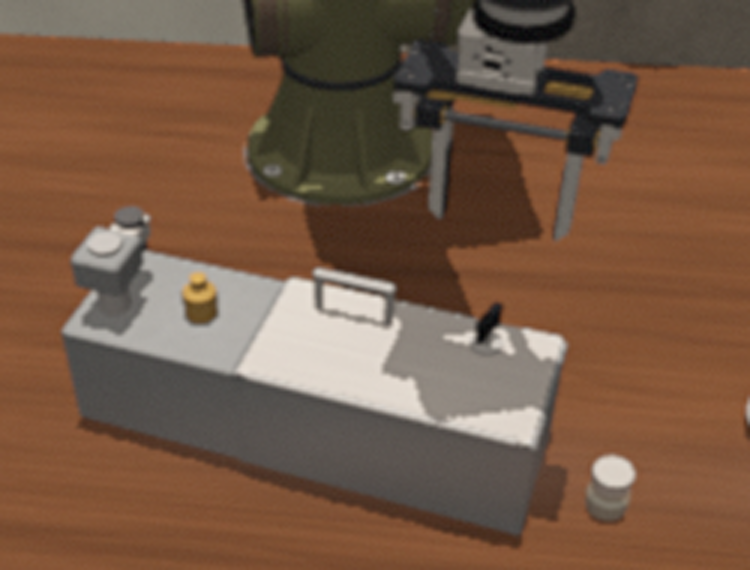

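The gripper hangs over the key with its fingers on both sides of it along the machine's y. Going down and gripping.

Call:
play_rows(targets=[[0,0,0.95,0,0],[0,0,0.95,0,0],[0,0,0.9,0,0.2],[0,0,0.8,0,0.4],[0.05,0,0.7,0,0.5]], squeeze=15)

```text
clock: 5.15
position: [0.4933, 0.1896, 0.2327]
eef_rot: [0.107, 0.994, -0.0, -0.0]
ft_force: [0.4, 0.3, -0.1]
width: 0.716
finger_force: 0.0
```

Call:
play_rows(targets=[[0,0,0,0,1],[0,0,0,0,1],[0,0,0,0,1],[0,0,0,0,1],[0,0,0,0,1]])

```text
clock: 5.78
position: [0.4935, 0.1896, 0.2339]
eef_rot: [0.107, 0.994, 0.0, 0.0]
ft_force: [-0.1, 0.4, -0.8]
width: 0.187
finger_force: 0.0
```

```bash
python3 rel.py .4934 .1892 .232
```

```text
t 5.78 p [0.4935 0.1896 0.2339] yaw 2.928 z [ 0.  0. -1.] F [-0.1  0.4 -0.8] M [ 0.08 -0.13  0.01] w 0.187 ff 0.0 j [ 0.3   0.32  1.66 -0.    1.16 -1.06]
units in tool axes [-0.   -0.01  0.06]
```

Call:
play_rows(targets=[[0,0,0,0,1],[0,0,0,0,1],[0,0,0,0,1],[0,0,0,0,1],[0,0,0,0,1]])

```text
clock: 6.4
position: [0.4933, 0.1902, 0.2339]
eef_rot: [0.106, 0.994, 0.001, -0.0]
ft_force: [-1.5, 5.1, 1.7]
width: 0.105
finger_force: 14.8
```

```bash
python3 rel.py .4934 .1892 .232
```

```text
t 6.4 p [0.4933 0.1902 0.2339] yaw 2.9282 z [ 0.     0.001 -1.   ] F [-1.5  5.1  1.7] M [ 1.01  0.19 -0.1 ] w 0.105 ff 14.773731082677841 j [ 0.3   0.32  1.66  0.    1.16 -1.06]
units in tool axes [-0.01 -0.03  0.06]
```

Call:
play_rows(targets=[[0,0.03,0,0.03,1],[0,0,0,0.05,1],[0,0,0,0.05,1],[0,0,0,0.05,1],[0,0,0,0.05,1]], squeeze=20)

```text
clock: 7.02
position: [0.4935, 0.1905, 0.2339]
eef_rot: [0.453, 0.891, -0.0, -0.0]
ft_force: [-2.8, -1.6, 3.0]
width: 0.106
finger_force: 20.0
```

Call:
play_rows(targets=[[0,0,0,0.05,1],[0,0,0,0.05,1],[0,0,0,0.05,1],[0,0,0,0.05,1],[0,0,0,0.05,1]])

```text
clock: 7.65
position: [0.4935, 0.1905, 0.2339]
eef_rot: [0.76, 0.65, -0.0, -0.0]
ft_force: [-1.3, -1.4, 3.0]
width: 0.104
finger_force: 20.0
```

Call:
play_rows(targets=[[0,0,0,0.02,1],[0,0,0,0.01,1],[0,0,0,0,1],[0,0,0,0,1],[0,0,0,0,1]])

```text
clock: 8.28
position: [0.4935, 0.1905, 0.2339]
eef_rot: [0.788, 0.616, -0.0, 0.0]
ft_force: [-3.8, -1.7, 6.0]
width: 0.105
finger_force: 20.3
```

```bash
python3 rel.py .4934 .1892 .232
```

```text
t 8.28 p [0.4935 0.1905 0.2339] yaw 1.3274 z [-0. -0. -1.] F [-3.8 -1.7  6. ] M [-0.34  0.64  0.38] w 0.105 ff 20.258713512739632 j [ 0.3   0.32  1.66 -0.    1.16  0.54]
units in tool axes [-0.04  0.01  0.06]
```

Call:
play_rows(targets=[[0,0,0,0,0.4],[0,0,0,0,0.4],[0,0,0,0,0.4],[0,0,-0.7,0,0.4],[0,0,-0.75,0,0.4]])

```text
clock: 8.9
position: [0.4936, 0.1905, 0.2775]
eef_rot: [0.788, 0.615, -0.0, -0.0]
ft_force: [-0.2, 0.1, 0.1]
width: 0.587
finger_force: 0.0
```

Call:
play_rows(targets=[[0,0,-0.75,-0.01,0.4],[-0.87,0,0,0,0.4],[-0.87,0,0,0,0.4],[-0.87,0,0,0,0.4],[-0.87,0,0,0,0.4]])

```text
clock: 9.52
position: [0.4713, 0.0877, 0.2997]
eef_rot: [0.778, 0.628, 0.0, 0.0]
ft_force: [-0.0, -0.0, -0.4]
width: 0.599
finger_force: 0.0
```

Call:
play_rows(targets=[[-0.87,0,0,0,0.4],[0,0,0,0,0.4],[0,0,0,0,0.4],[0,0,0,0,0.4],[0,0,0,0,0.4]])

```text
clock: 10.15
position: [0.466, 0.0635, 0.2995]
eef_rot: [0.778, 0.628, -0.0, -0.0]
ft_force: [-0.0, 0.0, 0.2]
width: 0.599
finger_force: 0.0
```

```bash
python3 rel.py .4655 .0622 .250; python3 - <<'E'
from plant import *
import cv2,pickle
c=camera("scene"); cv2.imwrite("pics/s3.png",cv2.resize(c["img"][130:280,190:390,::-1],None,fx=4,fy=4,interpolation=2))
E
```

```text
t 10.15 p [0.466  0.0635 0.2995] yaw 1.358 z [-0.  0. -1.] F [-0.   0.   0.2] M [-0.07 -0.1   0.03] w 0.599 ff 0.0 j [0.06 0.12 1.74 0.   1.28 0.27]
units in tool axes [-0.04 -0.01  1.65]
```

View pics/s3.png

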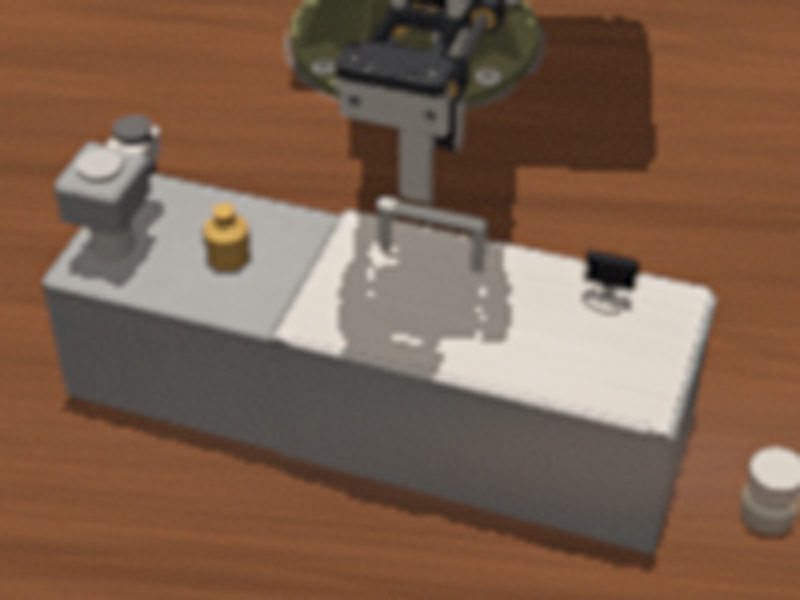

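The key head at about (612,270) now lies across the panel, so it is turned. The fingers hang above the middle of the handle bar at about (432,213). Going down and gripping it.

Call:
play_rows(targets=[[0,0,0.55,0,0.4],[0,0,0.55,0,0.4],[0,0,0.55,0,0.5],[0,0,0,0,1],[0,0,0,0,1]], squeeze=20)

```text
clock: 10.82
position: [0.4662, 0.0631, 0.2508]
eef_rot: [0.778, 0.628, 0.0, 0.0]
ft_force: [0.1, -0.4, -0.5]
width: 0.319
finger_force: 0.0
```

Call:
play_rows(targets=[[0,0,0,0,1],[0,0,0,0,1],[0,0,0,0,1],[0,0,0,0,1],[0,0,0,0,1]])

```text
clock: 11.45
position: [0.4653, 0.0632, 0.2505]
eef_rot: [0.778, 0.628, -0.001, -0.001]
ft_force: [-7.3, 1.8, 5.3]
width: 0.097
finger_force: 20.0
```

Call:
play_rows(targets=[[0,0,0,0,1],[0,0,0,0,1],[0,0,0,0,1],[0,0,0,0,1],[0,0,0,0,1]])

```text
clock: 12.08
position: [0.4654, 0.0631, 0.2505]
eef_rot: [0.778, 0.628, -0.001, -0.001]
ft_force: [-8.4, 2.4, 6.9]
width: 0.101
finger_force: 20.0
```

```bash
python3 rel.py .4655 .0622 .250; python3 - <<'E'
import numpy as np
th=np.r_[np.linspace(0,1.72,31)];a=np.pi-np.arctan2(44,110)-th
p=118.47*np.c_[np.cos(a),np.sin(a)]
d=np.diff(p,axis=0)/30
for t,q in zip(th[1:],d):print(round(t,2),q.round(2)*[1,-1])
E
```

```text
t 12.07 p [0.4654 0.0631 0.2505] yaw 1.3573 z [-0.002  0.    -1.   ] F [-8.4  2.4  6.9] M [ 0.24  1.56 -0.05] w 0.101 ff 20.000916123390198 j [0.06 0.18 1.8  0.   1.16 0.27]
units in tool axes [-0.03  0.01  0.02]
0.06 [ 0.09 -0.21]
0.11 [ 0.1 -0.2]
0.17 [ 0.11 -0.2 ]
0.23 [ 0.12 -0.19]
0.29 [ 0.13 -0.18]
0.34 [ 0.15 -0.17]
0.4 [ 0.15 -0.17]
0.46 [ 0.16 -0.16]
0.52 [ 0.17 -0.15]
0.57 [ 0.18 -0.14]
0.63 [ 0.19 -0.13]
0.69 [ 0.2  -0.11]
0.75 [ 0.2 -0.1]
0.8 [ 0.21 -0.09]
0.86 [ 0.21 -0.08]
0.92 [ 0.22 -0.07]
0.97 [ 0.22 -0.05]
1.03 [ 0.22 -0.04]
1.09 [ 0.22 -0.03]
1.15 [ 0.23 -0.02]
1.2 [ 0.23 -0.  ]
1.26 [0.23 0.01]
1.32 [0.23 0.02]
1.38 [0.22 0.04]
1.43 [0.22 0.05]
1.49 [0.22 0.06]
1.55 [0.21 0.07]
1.61 [0.21 0.09]
1.66 [0.2 0.1]
1.72 [0.2  0.11]
```

Call:
play_rows(targets=[[0,0.06,-0.21,0,1],[0,0.1,-0.2,0,1],[0,0.11,-0.2,0,1],[0,0.12,-0.19,0,1],[0,0.13,-0.18,0,1]])

```text
clock: 12.7
position: [0.481, 0.0597, 0.28]
eef_rot: [0.778, 0.628, -0.001, -0.001]
ft_force: [-8.0, 2.5, -0.3]
width: 0.097
finger_force: 20.0
```

```bash
python3 rel.py
```

```text
t 12.7 p [0.481  0.0597 0.28  ] yaw 1.3574 z [-0.002  0.    -1.   ] F [-8.   2.5 -0.3] M [ 0.36  1.52 -0.05] w 0.097 ff 20.003807544708252 j [0.05 0.18 1.73 0.   1.24 0.26]
```

Call:
play_rows(targets=[[0,0.15,-0.17,0,1],[0,0.15,-0.17,0,1],[0,0.16,-0.16,0,1],[0,0.17,-0.15,0,1],[0,0.18,-0.14,0,1]])

```text
clock: 13.32
position: [0.5046, 0.0545, 0.3047]
eef_rot: [0.778, 0.628, -0.001, -0.0]
ft_force: [-14.4, 1.1, 11.2]
width: 0.099
finger_force: 20.0
```

Call:
play_rows(targets=[[0,0.19,-0.13,0,1],[0,0.2,-0.11,0,1],[0,0.2,-0.1,0,1],[0,0.21,-0.09,0,1],[0,0.21,-0.08,0,1]])

```text
clock: 13.95
position: [0.5348, 0.0478, 0.3201]
eef_rot: [0.778, 0.628, 0.0, 0.0]
ft_force: [-5.6, -0.5, 3.9]
width: 0.099
finger_force: 20.0
```

```bash
python3 rel.py; python3 - <<'E'
from plant import *
import cv2,pickle
c=camera("scene"); cv2.imwrite("pics/s4.png",cv2.resize(c["img"][110:280,190:390,::-1],None,fx=3,fy=3,interpolation=2))
E
```

```text
t 13.95 p [0.5348 0.0478 0.3201] yaw 1.3572 z [ 0.001 -0.    -1.   ] F [-5.6 -0.5  3.9] M [-0.1   1.27 -0.02] w 0.099 ff 20.001806616783142 j [ 0.02  0.26  1.53 -0.    1.35  0.23]
```

View pics/s4.png

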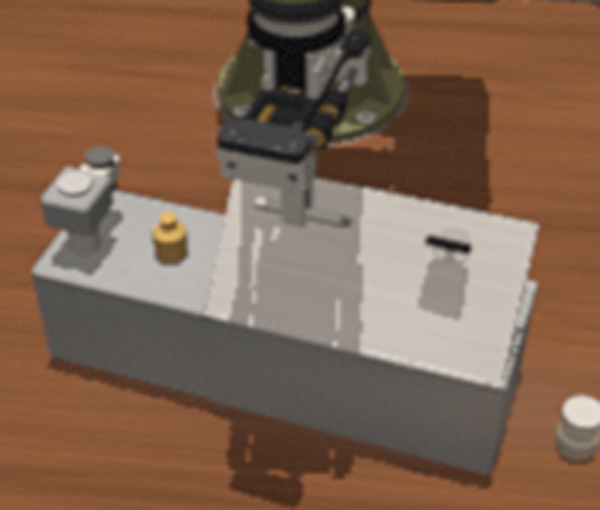

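The panel is about half open and the fingers at (295,205) still hold the bar. Continuing the arc.

Call:
play_rows(targets=[[0,0.22,-0.07,0,1],[0,0.22,-0.05,0,1],[0,0.22,-0.04,0,1],[0,0.22,-0.03,0,1],[0,0.23,-0.02,0,1]])

```text
clock: 14.62
position: [0.5675, 0.0407, 0.3254]
eef_rot: [0.779, 0.628, 0.0, 0.0]
ft_force: [-4.9, -1.6, 3.6]
width: 0.097
finger_force: 20.0
```

Call:
play_rows(targets=[[0,0.23,0,0,1],[0,0.23,0.01,0,1],[0,0.23,0.02,0,1],[0,0.22,0.04,0,1],[0,0.22,0.05,0,1]])

```text
clock: 15.25
position: [0.6007, 0.0336, 0.3211]
eef_rot: [0.778, 0.628, -0.0, 0.0]
ft_force: [-3.0, -4.9, 1.8]
width: 0.098
finger_force: 20.0
```

Call:
play_rows(targets=[[0,0.22,0.06,0,1],[0,0.21,0.07,0,1],[0,0.21,0.09,0,1],[0,0.2,0.1,0,1],[0,0.15,0.08,0,1]])

```text
clock: 15.88
position: [0.6296, 0.0275, 0.3089]
eef_rot: [0.778, 0.628, -0.0, -0.0]
ft_force: [-2.0, -3.7, 1.8]
width: 0.099
finger_force: 20.0
```

```bash
python3 rel.py; python3 - <<'E'
from plant import *
import cv2,pickle
c=camera("scene"); cv2.imwrite("pics/s5.png",cv2.resize(c["img"][70:290,180:400,::-1],None,fx=2.7,fy=2.7,interpolation=2))
E
```

```text
t 15.88 p [0.6296 0.0275 0.3089] yaw 1.3572 z [-0.  0. -1.] F [-2.  -3.7  1.8] M [-0.66  0.34 -0.01] w 0.099 ff 19.99532014131546 j [-0.01  0.48  1.26  0.    1.4   0.2 ]
```

View pics/s5.png

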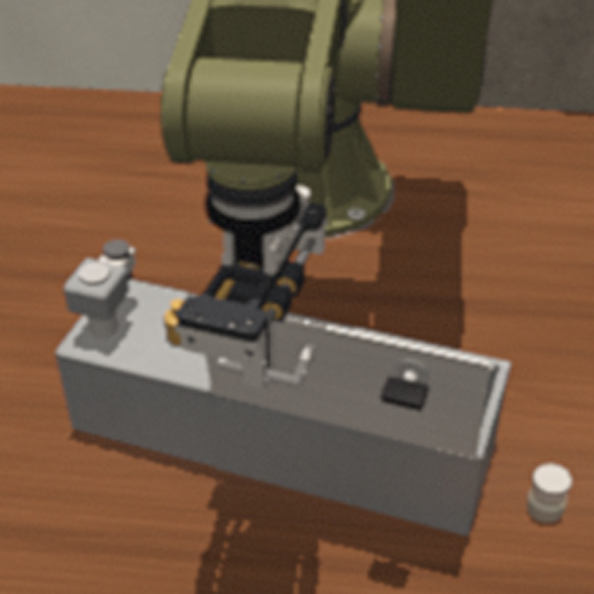

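The panel is upright and past vertical at about 1.70 rad. I'll nudge it to the stop, open the fingers slightly, and go straight up.

Call:
play_rows(targets=[[0,0.09,0.06,0,1],[0,0,0,0,1],[0,0,0,0,0.8],[0,0,0,0,0.75],[0,0,0,0,0.75]])

```text
clock: 16.55
position: [0.6319, 0.0272, 0.3075]
eef_rot: [0.778, 0.628, 0.0, -0.0]
ft_force: [-0.4, -0.2, -0.0]
width: 0.248
finger_force: 0.0
```

Call:
play_rows(targets=[[0,0,0,0,0.75],[0,0,-0.2,0,0.75],[0,0,-0.6,0,0.75],[0,0,-0.8,0,0.75],[0,0,-0.9,0,0.75]])

```text
clock: 17.18
position: [0.6318, 0.027, 0.3846]
eef_rot: [0.778, 0.628, 0.0, 0.0]
ft_force: [-0.3, -0.5, 0.4]
width: 0.246
finger_force: 0.0
```

```bash
python3 rel.py; python3 - <<'E'
from plant import *
import cv2,pickle
c=camera("scene"); pickle.dump(c,open("s6.pkl","wb"));cv2.imwrite("pics/s6.png",cv2.resize(c["img"][70:290,180:400,::-1],None,fx=2.7,fy=2.7,interpolation=2))
E
```

```text
t 17.18 p [0.6318 0.027  0.3846] yaw 1.3573 z [ 0.001  0.    -1.   ] F [-0.3 -0.5  0.4] M [-0.04 -0.02 -0.05] w 0.246 ff 0.0 j [-0.02  0.45  1.13  0.    1.56  0.2 ]
```

View pics/s6.png

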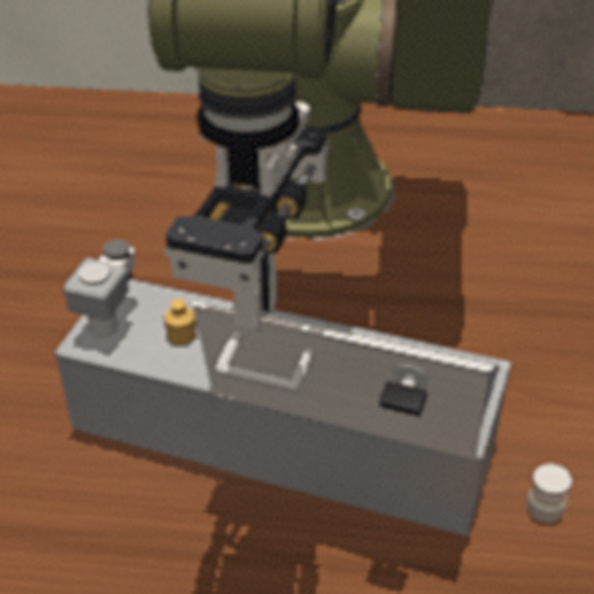

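The panel rests open on its stop and the fingers are clear of it. Next I'll move back over the lever's key side, with fingers shut and turned to fit inside the housing.

Call:
play_rows(targets=[[0.85,-0.9,0,0,0.75],[0.85,-0.9,0,0,1],[0.85,-0.9,0,0,1],[0.85,-0.9,0,0,1],[0.85,-0.87,0,0,1]])

```text
clock: 17.85
position: [0.527, 0.1809, 0.3835]
eef_rot: [0.778, 0.628, 0.001, 0.0]
ft_force: [0.2, -0.0, -0.4]
width: 0.002
finger_force: 0.0
```

Call:
play_rows(targets=[[0,0,0,-0.05,1],[0,0,0,-0.05,1],[0,0,0,-0.05,1],[0,0,0,-0.05,1],[0,0,0,-0.05,1]])

```text
clock: 18.48
position: [0.5278, 0.18, 0.3835]
eef_rot: [0.477, 0.879, 0.0, 0.0]
ft_force: [-0.3, -0.4, 0.2]
width: 0.004
finger_force: 0.0
```

Call:
play_rows(targets=[[0,0,0,-0.05,1],[0,0,0,-0.05,1],[0,0,0,-0.05,1],[0,0,0,-0.05,1],[0,0,0,-0.05,1]])

```text
clock: 19.1
position: [0.5278, 0.18, 0.3834]
eef_rot: [0.104, 0.995, 0.0, 0.001]
ft_force: [-0.7, 0.0, 0.4]
width: 0.004
finger_force: 0.0
```

```bash
python3 rel.py .5281 .1795 .183; python3 - <<'E'
from plant import *
import cv2,pickle
from h import *
c=camera("scene");im=cv2.resize(c["img"][90:260,200:400,::-1],None,fx=3.5,fy=3.5,interpolation=2)
d=camera("top"); im2=cv2.resize(d["img"][150:270,170:370,::-1],(400,240),interpolation=2)
o=np.zeros((595,700,3),np.uint8);o[:]=im;cv2.imwrite("pics/s7.png",o);cv2.imwrite("pics/t7.png",im2)
E
```

```text
t 19.1 p [0.5278 0.18   0.3834] yaw 2.9333 z [ 0.001  0.    -1.   ] F [-0.7  0.   0.4] M [ 0.05 -0.17 -0.05] w 0.004 ff 0.0 j [ 0.26  0.27  1.37  0.    1.5  -1.1 ]
units in tool axes [-0.01 -0.02  6.68]
```

View pics/s7.png

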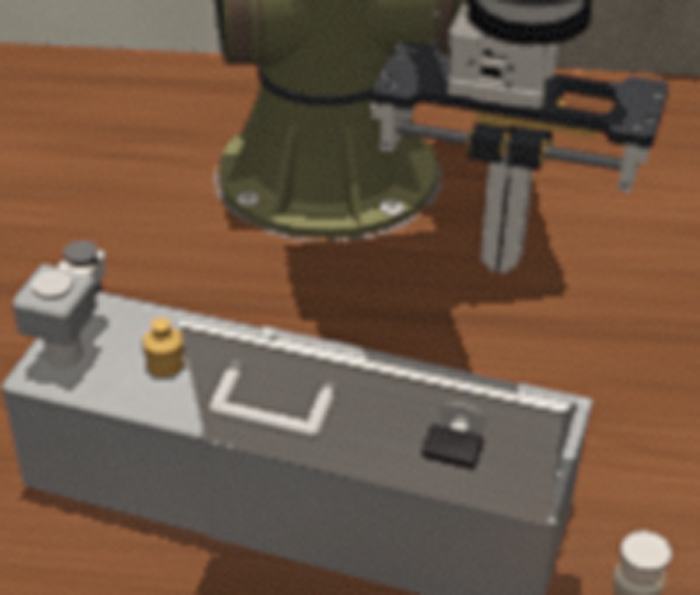

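The closed fingers hang over the key side of the housing, the panel is well behind them, and there is no view into the housing. Going down with a force check before pushing.

Call:
play_rows(targets=[[0,0,0.9,0,1],[0,0,0.9,0,1],[0,0,0.9,0,1],[0,0,0.9,0,1],[0,0,0.9,0,1]])

```text
clock: 19.82
position: [0.528, 0.18, 0.2472]
eef_rot: [0.109, 0.994, 0.0, 0.0]
ft_force: [0.5, 0.2, -0.5]
width: 0.003
finger_force: 0.0
```

Call:
play_rows(targets=[[0,0,0.7,0,1],[0,0,0.6,0,1],[0,0,0.5,0,1],[0,0,0.38,0,1],[0,0,0,0,1]])

```text
clock: 20.45
position: [0.5277, 0.18, 0.1815]
eef_rot: [0.107, 0.994, -0.0, -0.0]
ft_force: [-0.4, -0.1, -0.2]
width: 0.004
finger_force: 0.0
```

Call:
play_rows(targets=[[0,-0.25,0,0,1],[0,-0.25,0,0,1],[0,-0.25,0,0,1],[0,-0.25,0,0,1],[0,-0.25,0,0,1]])

```text
clock: 21.08
position: [0.5199, 0.1429, 0.1823]
eef_rot: [0.107, 0.994, 0.0, 0.0]
ft_force: [0.5, 1.5, 0.8]
width: -0.0
finger_force: 0.8
```

```bash
python3 rel.py .5122 .1062 .183
```

```text
t 21.07 p [0.5199 0.1429 0.1823] yaw 2.928 z [ 0.  0. -1.] F [0.5 1.5 0.8] M [ 0.29 -0.23 -0.04] w -0.0 ff 0.818078275769949 j [ 0.2   0.41  1.68  0.    1.06 -1.16]
units in tool axes [-0.01 -1.25 -0.02]
```

Call:
play_rows(targets=[[0,-0.25,0,0,1],[0,-0.25,0,0,1],[0,-0.25,0,0,1],[0,-0.2,0,0,1],[0,-0.15,0,0,1]])

```text
clock: 21.7
position: [0.5128, 0.1107, 0.1819]
eef_rot: [0.107, 0.994, -0.0, -0.0]
ft_force: [-0.0, 0.4, -1.1]
width: 0.004
finger_force: 0.7
```

Call:
play_rows(targets=[[0,-0.08,0,0,1],[0,-0.06,0,0,1],[0,-0.04,0,0,1],[0,0,0,0,1],[0,0,0,0,1]])

```text
clock: 22.32
position: [0.5118, 0.106, 0.1821]
eef_rot: [0.106, 0.994, 0.0, 0.0]
ft_force: [0.3, 4.2, -1.7]
width: 0.005
finger_force: 2.0
```

```bash
python3 rel.py .5122 .1062 .183
```

```text
t 22.32 p [0.5118 0.106  0.1821] yaw 2.9282 z [ 0.  0. -1.] F [ 0.3  4.2 -1.7] M [ 0.88 -0.35 -0.01] w 0.005 ff 2.025558426976204 j [ 0.13  0.37  1.72  0.    1.04 -1.22]
units in tool axes [-0.01  0.01 -0.03]
```

Call:
play_rows(targets=[[0,-0.03,0,0,1],[0,-0.03,0,0,1],[0,0,0,0,1],[0,0,0,0,1],[0,0,0,0,1]])

```text
clock: 22.95
position: [0.5116, 0.1052, 0.1821]
eef_rot: [0.106, 0.994, 0.001, 0.0]
ft_force: [3.6, 13.6, -3.6]
width: 0.005
finger_force: 6.6
```

The force rises steeply, so the lever is on its stop. Backing off and going up.

Call:
play_rows(targets=[[0,0.1,0,0,1],[0,0.5,0,0,1],[0,0.6,0,0,1],[0,0,-0.5,0,1],[0,0,-0.9,0,1]])

```text
clock: 23.58
position: [0.5188, 0.1395, 0.2247]
eef_rot: [0.106, 0.994, -0.0, -0.001]
ft_force: [0.0, -0.2, 0.1]
width: 0.005
finger_force: 0.0
```

Call:
play_rows(targets=[[0,0,-1,0,1],[0,0,-1,0,1],[0,0,-1,0,1],[0,0,-1,0,1],[0,0,-1,0,1]])

```text
clock: 24.2
position: [0.5187, 0.1391, 0.3762]
eef_rot: [0.107, 0.994, 0.0, 0.0]
ft_force: [-0.4, -0.4, -0.2]
width: 0.004
finger_force: 0.0
```

Call:
play_rows(targets=[[1,0,-0.5,0,1],[1,0,0,0,1],[1,0,0,0,1],[1,0,0,0,1],[0,0,0,0,1]])

```text
clock: 24.82
position: [0.4005, 0.1648, 0.3905]
eef_rot: [0.106, 0.994, 0.0, 0.001]
ft_force: [0.2, -0.8, -0.0]
width: 0.004
finger_force: 0.0
```

```bash
python3 rel.py; python3 - <<'E'
from plant import *
import cv2
c=camera("top");cv2.imwrite("pics/t8.png",cv2.resize(c["img"][140:275,165:375,::-1],None,fx=3.5,fy=3.5,interpolation=2))
E
```

```text
t 24.82 p [0.4005 0.1648 0.3905] yaw 2.9292 z [ 0.002  0.    -1.   ] F [ 0.2 -0.8 -0. ] M [ 0.02 -0.15 -0.02] w 0.004 ff 0.0 j [ 0.31 -0.03  1.69 -0.    1.48 -1.05]
```

View pics/t8.png

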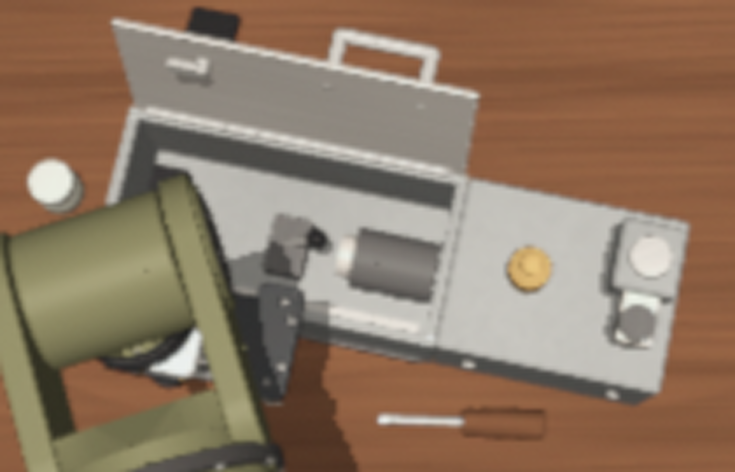

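The panel stands open and the lever ball at about (318,238) leans to the motor side. The weight, jar and screwdriver have not moved. Handing in.

```bash
python3 -c "
from plant import *
print(close_job())"
```

```text
the job is handed in; nothing more can be done
None
```

The key is turned to its stop, the panel rests open, the reset lever is thrown over and the arm is clear; I handed the job in at about 25 s, and no verdict came back.

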